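Cure the cabochon on the kaleidoscope tube with the torch

ROBOT

A 6-joint arm with a two-finger parallel gripper is mounted at the origin on the work surface. World frame = base frame: x ahead of the robot, y to its left, z up, the work surface at z = 0. Lengths are in m, angles in degrees, forces in N, time in s.
With the tool pointing down it reaches from about 0.3 to 0.75 m from the base axis. Payload 8.5 kg.
Tool frame: the origin (TCP) lies between the finger pads; the fingertips stand 14 mm ahead of it and the grasp point (between the pads) lies 5 mm behind it; x points along the fingers, z is the direction in which the jaws open and shut, and the axes are right-handed (so a half turn about x gives the same grasp; the last joint's range is limited). The gripper opens to 85 mm and grips with 20 to 120 N. Pads are 22 mm wide; open, the fingers measure 114 mm over their backs; the gripper's body (76 mm by 85 mm) begins 54 mm behind the grasp point. The pads swing forward as they close: fully open they stand 13 mm farther back than shut.
Start: joints at [55.961, 21.807, 74.336, -0, 83.858, -12.336], TCP at [0.203, 0.511, 0.245] pointing down, gripper open.
Joint ranges: [-178.18, 178.18], [-50.72, 133.34], [12.68, 142.11], [-81.47, 261.47], [9.98, 163.14], [-165.26, 165.26]. Speed limits (degrees/s): [136.94, 136.94, 180, 180, 180, 180].

INTERFACE

Orientations are given as a 3x3 rotation matrix whose columns are the frame's x, y, z axes.
In Python, from rig import env gives the robot as it stands.
- The arm moves only by the shell command python3 -m jog 'ROWS' [FORCE]. ROWS is JSON, a list of rows, each a list of 5 numbers: the opening, from -1 (shut) to 1 (fully open), so that 0 is half open, then the shift along the tool's x, y, z in m, then the turn about the tool's x in rad. In form: [[claw, dx, dy, dz, yaw], ...]. A call has 1 to 20 rows; each row is the pose to reach, as a shift and turn from the pose commanded when the call began, along the tool's axes at that moment; what a row does not reach only later rows make up. A row lasts 1/10 s, in which the tool goes at most 50 mm and 8.59 degrees, less where a joint would pass 70% of its speed; a pose out of reach is approached as far as the arm can. A call with a gripper value outside its range is refused whole. The fingers move at their own pace and stop on an object; FORCE is the grip in N (left out, the last holds). Time passes only in rows, so rows that repeat a pose let the fingers close. It gives the time, the measured TCP pose, the force and the opening at its end, in the units of the state.
- env.observe(): the state, without advancing time (a new reading comes with each control period).
- env.get_image(name): name is "scene" or "side" or "wrist"; returns the picture (384x512x3 uint8, red, green, blue); there is no depth.
- env.camera_model(name): a dict with "fx", "fy", "cx", "cy" (pixels), "k1" (the pictures are not rectified: a ray, as slopes to the right and down, at radius r is drawn at 1 + k1 r^2 times it, then the intrinsics apply), "origin" and "orientation" of the camera in the world. Camera axes: x right, y up, looking along -z (the intrinsics and any distortion apply to the point x, -y, -z); pixel columns grow to the right and rows downward; lengths in m; the calibration is good to about 2 mm. A picture is of the moment at which its call begins: read the wrist's pose just before it. camera_model takes no time and is no camera call; for the wrist camera it gives the pose at the moment of the call.
- env.close_job(): hands the job in, once; it reports no verdict.
The state is a dict: "time_s": time; "q": joint angles; "qvel": joint speeds; "joint_efforts": joint torques, N m; "position": TCP position; "tool_rot": TCP orientation; "ft_force": force on the tool from outside, world axes, zero at the start; "wrist_torque": the same for the moment, N m; "grip_width": finger opening in m.
Only numpy, scipy, OpenCV 4.12 (cv2) and the standard library are available. Lean on these libraries where they do the work, as an engineer would, in place of code of your own. Each camera call takes 0.05 s, during which the arm holds its last target.

TASK

The frosted glass cabochon on top of the copper tube in the vise sits in wet light-curing glue. Take the lit curing torch that stands lens-down on the far side of the drying rack from the vise and, without touching the glass or disturbing anything else on the bench, first tack the glue by holding the torch still for three seconds, pointing straight down at the middle of the glass from about 6 cm above it. Then lower it until the lens hovers about 1 cm above the top of the glass, centred and upright, and finish there, still holding the torch steady.

Things in the scene. Friction and masses are not known exactly. Their poses are not given: they have to be found in the camera images.
- torch_center (a point): middle of the curing torch, a round grey metal hand lamp 110 mm long, about 0.14 kg, standing upright on its lens, tail up, to the robot's right of the drying rack; on its axis, 55 mm above the lens; z runs from lens to tail. It is already on. Grip it from above by its barrel, 25 mm across, from 34 to 106 mm above the lens.
- torch_lens (a point): centre of the torch's flat lens face, on its axis, 55 mm below torch_center; same axes. On the bench it lies at the bench top.
- torch: the whole curing torch; origin at the centre of the lens face, z axis from lens to tail. Its head (lens end) is 34 mm across and 24 mm long, then tapers over 10 mm to the 25 mm barrel; a 4 mm rubber switch stub ends the tail. Its turn about its axis does not matter.
- glass_top (a point): highest point, at the centre, of the cabochon, a frosted glass dome 38 mm across and 14 mm high that lies flat side down on the top end of the tube in the vise, 150 to 200 mm above the bench; z up. It is held only by wet glue, and shifts at a touch.
- cabochon: the frosted glass cabochon; origin at the centre of its flat underside, 14 mm below glass_top, z up.
- tube: upright copper tube 95 mm long and 40 mm across with a 42 mm brass seat around its top, clamped fast in the vise; origin at the centre of its lower end, z up. How far it stands out of the jaws differs from start to start.
- vise: small green bench vise bolted near the bench edge far from the robot; origin at the tube's axis, on the bench. Jaws 78 mm wide along its y axis, tops 100 mm above the bench; base within 75 mm of the origin; body reaches 86 mm behind the origin (-x), screw and handle 108 mm in front (+x). It does not move.
- rack: wooden drying rack between the torch and the vise: a board 240 x 70 x 16 mm, length along its x axis, with three upright dowels 78 mm apart on its middle line, a loose copper tube blank over each, tops 121 mm above the bench; origin under the board's centre. It does not move.
- blank0_top (a point): centre of the top end of the rack's tube blank nearest the robot: an open copper tube 40 mm across and 105 mm long, standing loosely on its dowel, top 121 mm above the bench.
- blank1_top (a point): the same for the blank in the middle of the rack.
- blank2_top (a point): the same for the blank at the far end of the rack.
- plug: bystander: mahogany end plug, a stepped round 41 mm across and 24 mm high, on the bench on the robot's side of the vise; origin at the centre of its underside.
- focus_ring: bystander: brass focusing ring 52 mm across, 41 mm inside, 14 mm high, lying flat on the robot's side of the vise; origin at the centre of its underside.
- mirror_strip: bystander: smoky mirror strip 150 x 26 x 4 mm lying flat to the left of the vise, its length along its x axis; origin at the centre of its underside.
Not all that is in view belongs to the job. Of the things that look like the torch, the smallest one is meant. There is more than one size of the cabochon; the job needs the smaller.

How it is judged:
By the outcome, as a careful person would: the job done as asked, in the order asked, and still so for the second after the job is handed in, while the arm keeps its last pose, push and grip.
It also fails if it takes over 54 s, if anything falls off the work surface, if the arm or the gripper's body presses on something with over 40 N, if the wrist force passes 120 N, or if a joint passes its speed limit or range.

## Working session

There is one attempt and no reset: what is moved stays moved. The work goes in short steps, Python scripts to look and compute and a shell command to move; the robot and the scene stay as the last step left them, time stands still between calls to the robot, and variables do not carry over. Pictures are saved under pics/ and viewed, and the job is handed in when it is done.

```bash
ls; mkdir -p pics; python3 - <<'E'
from rig import env
import cv2
for n in ("scene","side","wrist"):
    m=env.camera_model(n); print(n,m)
    cv2.imwrite(f"pics/{n}0.png",env.get_image(n)[:,:,::-1])
o=env.observe(); print(o)
E
```

```text
pics
scene {'fx': 410.12522284249445, 'fy': 410.12522284249445, 'cx': 259.42117584106086, 'cy': 188.65895432223428, 'k1': -0.01768543152364442, 'origin': array([ 0.82780926, -0.39870462,  1.00150032]), 'orientation': array([[ 0.7869398 , -0.53037584,  0.31532083],
       [ 0.61686718,  0.66451471, -0.4217761 ],
       [ 0.01416452,  0.52642347,  0.85010452]])}
side {'fx': 355.3406545082645, 'fy': 355.3406545082645, 'cx': 252.32614106248766, 'cy': 201.8495413083638, 'k1': -0.045124405305431874, 'origin': array([0.30277566, 0.53093909, 0.71770078]), 'orientation': array([[-0.91685956,  0.29756578, -0.26612619],
       [-0.39917601, -0.67467115,  0.62086823],
       [ 0.00520147,  0.67548016,  0.73735981]])}
wrist {'fx': 332.34374085445046, 'fy': 332.34374085445046, 'cx': 258.22240052873707, 'cy': 186.195255053159, 'k1': -0.032701235456689015, 'origin': array([0.13274718, 0.53780514, 0.37212556]), 'orientation': array([[ 3.69820283e-01, -8.87386728e-01, -2.75277592e-01],
       [ 9.29103015e-01,  3.52979885e-01,  1.10330356e-01],
       [-7.38240522e-04, -2.96563644e-01,  9.55012806e-01]])}
{'time_s': 0.15, 'q': array([ 5.59602838e+01,  2.18337521e+01,  7.43719704e+01, -2.09993658e-03,
        8.38572555e+01, -1.23389279e+01]), 'qvel': array([-0.06363444, -0.07364783, -0.04748387,  0.06729979, -0.04018745,
        0.09404952]), 'joint_efforts': array([ 2.76538129e-03, -4.48623919e+01, -2.31347269e+01, -1.16953470e-04,
        3.69606656e-03, -1.49973499e-05]), 'position': array([0.20329096, 0.5108338 , 0.24485486]), 'tool_rot': array([[-5.85085102e-04, -9.29128884e-01,  3.69755561e-01],
       [-9.31227794e-04,  3.69755971e-01,  9.29128438e-01],
       [-9.99999395e-01,  1.99292552e-04, -1.08156935e-03]]), 'ft_force': array([0.19482209, 0.07724175, 0.15316346]), 'wrist_torque': array([ 0.05435758, -0.03067706,  0.02472209]), 'grip_width': 0.08545264853284694}
```

View pics/scene0.png

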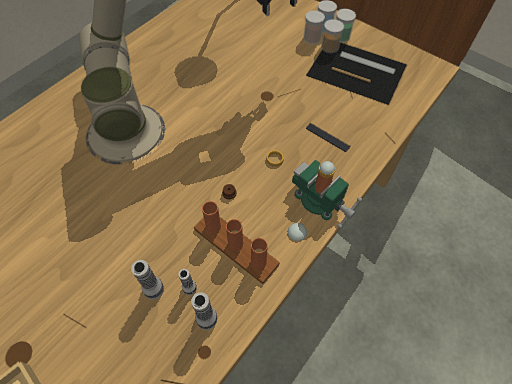

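View pics/side0.png

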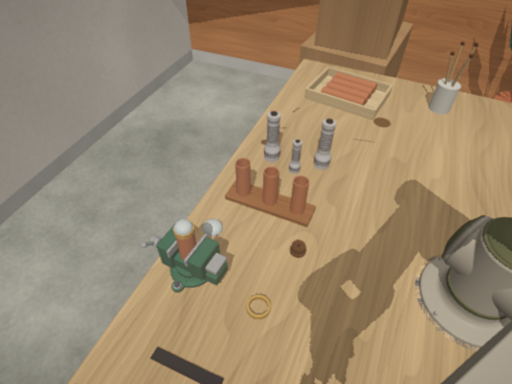

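View pics/wrist0.png

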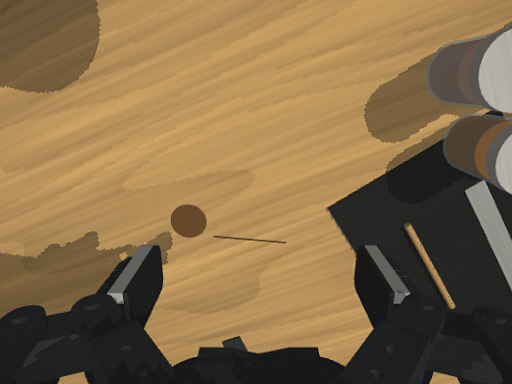

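The scene view shows three lamps. The smallest stands in the middle at scene (187,281) and side (296,155). The rack's blanks are at scene (211,215), (234,234) and (259,250). The vise with the cabochon is at scene (326,169) and side (184,228), and a loose larger cabochon lies at scene (297,231). I'll enlarge both views.

```bash
python3 - <<'E'
import cv2,numpy as np
s=cv2.imread('pics/scene0.png'); d=cv2.imread('pics/side0.png')
f=lambda a,x,y,w,h,k: cv2.resize(a[y:y+h,x:x+w],None,fx=k,fy=k,interpolation=cv2.INTER_NEAREST)
cv2.imwrite('pics/z1.png',np.hstack([f(s,125,250,100,90,4),f(d,250,100,100,90,4)]))
cv2.imwrite('pics/z2.png',np.hstack([f(s,280,150,80,100,5),f(d,150,205,80,100,5)]))
E
```

```text
(no output)
```

View pics/z1.png

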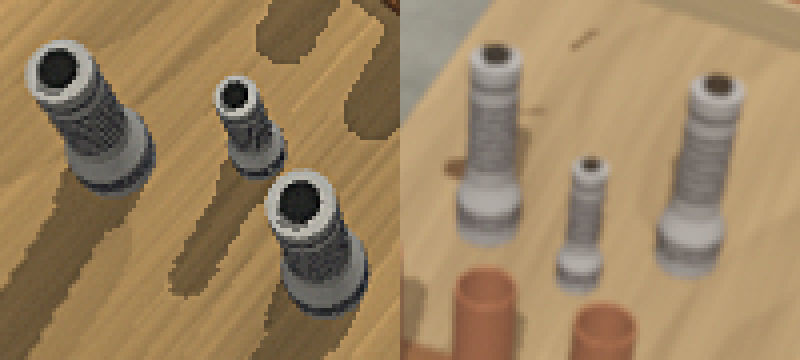

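View pics/z2.png

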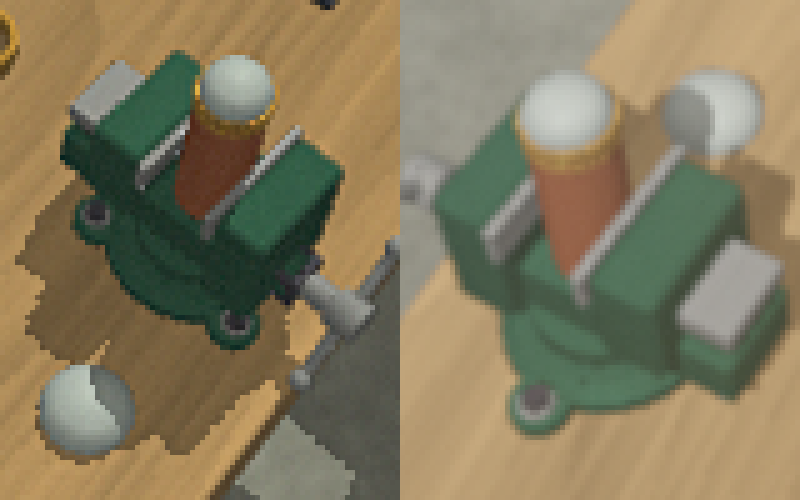

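Small torch tail disc is at about scene (183.6,273.3) and side (297.6,140.8). The dome is at scene ~(327.5,168) and side ~(183.5,227). Next I'll triangulate.

```bash
cat > h.py <<'E'
import numpy as np, cv2
from scipy.optimize import least_squares
def ray(m,u,v):
    K=np.array([[m['fx'],0,m['cx']],[0,m['fy'],m['cy']],[0,0,1]])
    p=cv2.undistortPoints(np.array([[[u,v]]],float),K,np.array([m['k1'],0,0,0,0.]))[0,0]
    d=m['orientation']@np.array([p[0],-p[1],-1]); return m['origin'],d/np.linalg.norm(d)
def proj(m,P):
    c=m['orientation'].T@(np.asarray(P)-m['origin']); s=np.array([c[0],-c[1]])/-c[2]
    s=s*(1+m['k1']*(s@s)); return np.array([m['fx']*s[0]+m['cx'],m['fy']*s[1]+m['cy']])
def plane(m,u,v,z):
    o,d=ray(m,u,v); return o+d*(z-o[2])/d[2]
def tri(rs):
    A=0;b=0
    for o,d in rs:
        M=np.eye(3)-np.outer(d,d);A=A+M;b=b+M@o
    P=np.linalg.solve(A,b); return P,[np.linalg.norm((np.eye(3)-np.outer(d,d))@(P-o)) for o,d in rs]
E
python3 - <<'E'
from rig import env
from h import *
np.set_printoptions(precision=4,suppress=True)
S=env.camera_model('scene');D=env.camera_model('side')
s=cv2.imread('pics/scene0.png'); d=cv2.imread('pics/side0.png')
print('torch tri',tri([ray(S,183.4,273.1),ray(D,297.4,140.6)]), plane(S,183.4,273.1,.109),plane(D,297.4,140.6,.109))
for a,b in [((139.6,267),(328.8,120.6)),((199.6,300),(273.8,113))]:
    print('big',tri([ray(S,*a),ray(D,*b)]))
# dark disc centroids
for im,(x,y) in ((s,(183,273)),(s,(139,267)),(s,(200,300)),(d,(297,141)),(d,(274,113)),(d,(329,120))):
    g=cv2.cvtColor(im,cv2.COLOR_BGR2GRAY).astype(float); w=g[y-6:y+7,x-6:x+7]; k=(w<w.min()+40).astype(np.uint8)
    n,l,st,c=cv2.connectedComponentsWithStats(k); j=[i for i in range(1,n)]; j=min(j,key=lambda i:np.hypot(*(c[i]-6))); print((x,y),c[j]+[x-6,y-6],st[j][4])
# dome masks
for m,im,(x,y,r) in ((S,s,(327,168,14)),(D,d,(183,227,16)),):
    hsv=cv2.cvtColor(im,cv2.COLOR_BGR2HSV)
    k=((hsv[...,1]<45)&(hsv[...,2]>110)).astype(np.uint8)
    z=np.zeros_like(k); cv2.circle(z,(x,y),r,1,-1); k&=z
    n,l,st,c=cv2.connectedComponentsWithStats(k); j=l[y,x]; print('dome',st[j],c[j])
    for row in range(st[j][1],st[j][1]+st[j][3]):
        xs=np.where(l[row]==j)[0]; print(row,xs.min(),xs.max(),end=' | ')
    print()
# ring, plug, rack points
for n,u,z in (('b0',(210.5,206),.121),('b1',(234.5,223.5),.121),('b2',(259.5,243),.121),('plug',(229,190),.02),('big cab',(297,232),.01),('ring',(275,159),.014)):
    print(n,plane(S,*u,z))
E
```

```text
torch tri (array([ 0.5005, -0.2411,  0.1099]), [np.float64(0.0008375105272286681), np.float64(0.0008375105272286243)]) [ 0.501  -0.2406  0.109 ] [ 0.5001 -0.2428  0.109 ]
big (array([ 0.4347, -0.2984,  0.1582]), [np.float64(0.0008866562818944914), np.float64(0.0008866562818944553)])
big (array([ 0.5846, -0.2712,  0.1581]), [np.float64(0.0008727617053113729), np.float64(0.0008727617053114541)])
(183, 273) [183.3667 273.3667] 30
(139, 267) [138.9697 266.9394] 66
(200, 300) [199.4872 300.1795] 78
(297, 141) [297.2857 140.5714] 7
(274, 113) [273.5217 113.2609] 23
(329, 120) [329.4167 120.6667] 24
dome [321 161  14  13 140] [327.1643 166.9429]
161 325 329 | 162 323 331 | 163 322 332 | 164 321 332 | 165 321 333 | 166 321 333 | 167 321 334 | 168 321 334 | 169 321 334 | 170 322 333 | 171 322 332 | 172 324 331 | 173 325 328 | 
dome [167 211  25  24 408] [179.902 222.973]
211 183 183 | 212 178 188 | 213 176 189 | 214 174 188 | 215 173 187 | 216 172 187 | 217 171 186 | 218 170 185 | 219 170 186 | 220 169 188 | 221 169 189 | 222 168 190 | 223 168 191 | 224 168 191 | 225 168 191 | 226 168 191 | 227 167 191 | 228 168 191 | 229 168 191 | 230 168 190 | 231 168 189 | 232 176 188 | 233 177 186 | 234 179 184 | 
b0 [ 0.4382 -0.0763  0.121 ]
b1 [ 0.5151 -0.0764  0.121 ]
b2 [ 0.5934 -0.0792  0.121 ]
plug [0.3997 0.0315 0.02  ]
big cab [0.6227 0.0486 0.01  ]
ring [0.4338 0.2016 0.014 ]
```

```bash
python3 - <<'E'
from rig import env
from h import *
np.set_printoptions(precision=4,suppress=True)
S=env.camera_model('scene');D=env.camera_model('side')
# sphere-centre of dome from the upper arcs; and gold rim centre from its left/right extremes
print('dome arc centre',tri([ray(S,327.2,167.7),ray(D,183.3,228.3)]))
print('axis at z: ')
for z in (.15,.16,.17,.18,.19,.2):print(z,plane(S,327.2,167.7,z),plane(D,183.3,228.3,z))
P,_=tri([ray(S,327.2,167.7),ray(D,183.3,228.3)])
for dz in (0,.0059,.0199):
  for m in (S,D): print(dz,proj(m,P+[0,0,dz]),end='')
for m in (S,D): print('px radius',m['fx']*.0199/np.linalg.norm(P-m['origin']))
E
```

```text
dome arc centre (array([0.607 , 0.1779, 0.1518]), [np.float64(0.0012745433409175168), np.float64(0.0012745433409176595)])
axis at z: 
0.15 [0.6076 0.1799 0.15  ] [0.6068 0.1762 0.15  ]
0.16 [0.6101 0.1731 0.16  ] [0.6014 0.1825 0.16  ]
0.17 [0.6127 0.1663 0.17  ] [0.5961 0.1887 0.17  ]
0.18 [0.6153 0.1595 0.18  ] [0.5907 0.195  0.18  ]
0.19 [0.6179 0.1527 0.19  ] [0.5854 0.2012 0.19  ]
0.2 [0.6205 0.1459 0.2   ] [0.58   0.2075 0.2   ]
0 [326.6893 167.6851]0 [182.6604 228.3127]0.0059 [327.0493 166.3474]0.0059 [182.2497 226.4924]0.0199 [327.9176 163.1205]0.0199 [181.2556 222.0827]px radius 7.770352772631266
px radius 9.645683411574765
```

```bash
python3 -m jog '[[1,-0.04,0,0,0],[1,-0.085,-0.03,-0.01,0],[1,-0.085,-0.07,-0.02,0],[1,-0.085,-0.12,-0.03,0],[1,-0.085,-0.17,-0.04,0],[1,-0.085,-0.22,-0.05,0],[1,-0.085,-0.27,-0.06,0],[1,-0.085,-0.32,-0.07,0],[1,-0.085,-0.37,-0.08,0],[1,-0.085,-0.42,-0.09,0],[1,-0.085,-0.46,-0.1,0],[1,-0.085,-0.48,-0.1,0],[1,-0.085,-0.49,-0.1,0],[1,-0.085,-0.49,-0.1,0],[1,-0.085,-0.49,-0.1,0],[1,-0.085,-0.49,-0.1,0],[1,-0.085,-0.49,-0.1,0]]'
cat > snap.py <<'E'
import sys,pickle,cv2
from rig import env
m=env.camera_model('wrist'); im=env.get_image('wrist')[:,:,::-1]
cv2.imwrite(f'pics/{sys.argv[1]}.png',im); pickle.dump(m,open(f'pics/{sys.argv[1]}.pkl','wb'))
o=env.observe(); print(o['time_s'],o['position'],abs(o['qvel']).max())
E
python3 snap.py wA
python3 -m jog '[[1,0,0,-0.03,0],[1,0,0,-0.07,0],[1,0,0,-0.1,0],[1,0,0,-0.12,0],[1,0,0,-0.12,0],[1,0,0,-0.12,0],[1,0,0,-0.12,0]]'
python3 snap.py wB
```

```text
time_s: 1.85
position: [0.6208, 0.2377, 0.331]
tool_rot: [[0.001, -0.93, 0.369], [0.0, 0.369, 0.93], [-1.0, -0.001, 0.0]]
ft_force: [0.8, -0.2, 0.2]
grip_width: 0.0855
1.9 [0.62095619 0.23757093 0.33085232] 0.23454315125222971
time_s: 2.6
position: [0.5774, 0.1263, 0.3303]
tool_rot: [[0.0, -0.929, 0.369], [0.0, 0.369, 0.929], [-1.0, -0.0, 0.0]]
ft_force: [-0.3, 0.4, 0.5]
grip_width: 0.0852
2.65 [0.57744685 0.12631802 0.33016299] 0.23236860210523683
```

```bash
python3 - <<'E'
import cv2,numpy as np
a=cv2.imread('pics/wA.png');b=cv2.imread('pics/wB.png')
cv2.imwrite('pics/wAB.png',np.vstack([cv2.resize(a,(400,300)),cv2.resize(b,(400,300))]))
E
```

```text
(no output)
```

View pics/wAB.png

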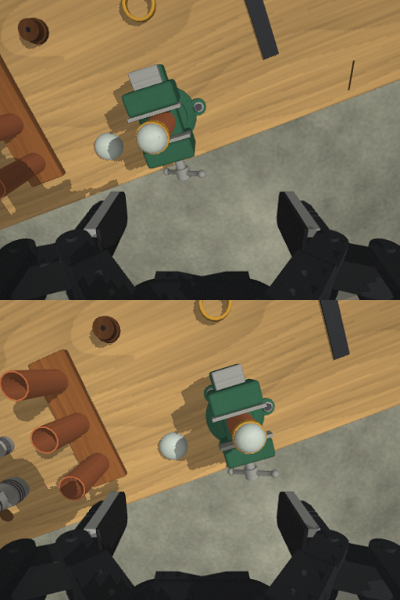

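Both wrist views show the dome clear of the fingers, at about (196,176) px in A and (320,176) px in B. The brass seat shows round it and the larger loose dome lies beside it. I'll fit the rims.

```bash
python3 - <<'E'
import cv2,numpy as np
o=[]
for n,(x,y) in (('wA',(196,176)),('wB',(320,176))):
    a=cv2.imread(f'pics/{n}.png'); o.append(cv2.resize(a[y-32:y+32,x-32:x+32],None,fx=6,fy=6,interpolation=cv2.INTER_NEAREST))
    h=cv2.cvtColor(a,cv2.COLOR_BGR2HSV); 
    for r in range(y-24,y+24,4): print(r,[tuple(int(v) for v in h[r,c]) for c in range(x-26,x+27,4)] if n=='wB' and abs(r-y)<8 else '')
cv2.imwrite('pics/z3.png',np.hstack(o))
E
```

```text
152 
156 
160 
164 
168 
172 
176 
180 
184 
188 
192 
196 
152 
156 
160 
164 
168 
172 [(75, 122, 71), (19, 182, 154), (56, 15, 122), (48, 16, 157), (50, 17, 185), (51, 17, 198), (49, 17, 211), (50, 14, 217), (46, 15, 217), (49, 17, 213), (45, 17, 205), (43, 20, 178), (45, 10, 103), (27, 14, 168)]
176 [(74, 113, 70), (19, 192, 150), (53, 18, 127), (52, 17, 164), (48, 18, 185), (48, 17, 199), (49, 17, 209), (47, 17, 214), (47, 19, 214), (50, 18, 212), (47, 17, 206), (60, 13, 181), (42, 9, 144), (36, 56, 96)]
180 [(73, 76, 54), (20, 190, 122), (53, 18, 126), (51, 16, 160), (48, 18, 182), (47, 18, 196), (49, 18, 202), (50, 18, 207), (48, 18, 208), (49, 17, 207), (47, 18, 202), (29, 30, 172), (75, 115, 95), (73, 117, 94)]
184 
188 
192 
196
```

View pics/z3.png

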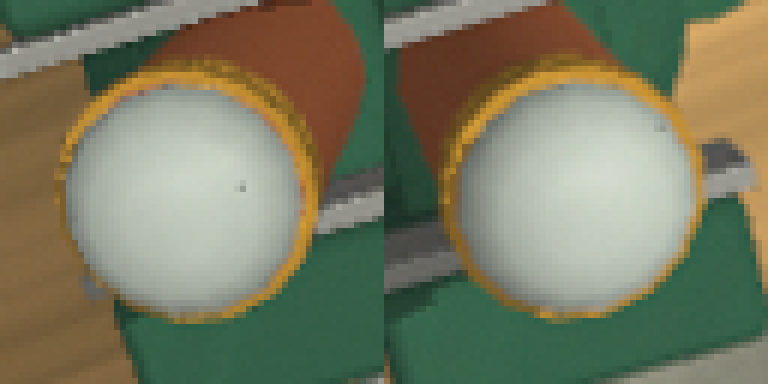

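```bash
python3 - <<'E'
from h import *
import pickle
np.set_printoptions(precision=4,suppress=True)
R=[];ms=[];cs=[]
for n,(x,y) in (('wA',(191,177)),('wB',(320,177))):
    m=pickle.load(open(f'pics/{n}.pkl','rb'))
    h=cv2.cvtColor(cv2.imread(f'pics/{n}.png'),cv2.COLOR_BGR2HSV)
    k=((h[...,1]<40)&(h[...,2]>95)).astype(np.uint8); z=np.zeros_like(k); cv2.circle(z,(x,y),21,1,-1); k&=z
    k=cv2.morphologyEx(k,cv2.MORPH_OPEN,np.ones((7,7),np.uint8))
    cn=max(cv2.findContours(k,cv2.RETR_EXTERNAL,cv2.CHAIN_APPROX_NONE)[0],key=len)
    e=cv2.fitEllipse(cv2.convexHull(cn)); print(n,e,cv2.minEnclosingCircle(cn))
    R.append(ray(m,*e[0]));ms.append(m);cs.append(e[0])
P,err=tri(R);print('rim centre',P,err)
for m in ms: 
    v=m['origin']-P; print('elev',np.degrees(np.arcsin(v[2]/np.linalg.norm(v))),'depth',m['orientation'].T@-v, 'px per 38mm',m['fx']*.038/-(m['orientation'].T@-v)[2])
from rig import env
for c in ('scene','side'):
    m=env.camera_model(c); print(c,'rim proj',proj(m,P),'top',proj(m,P+[0,0,.014]))
E
```

```text
wA ((193.53094482421875, 176.83045959472656), (36.914222717285156, 38.05769729614258), 128.31439208984375) ((193.2566680908203, 177.13731384277344), 19.15849494934082)
wB ((319.42779541015625, 176.34939575195312), (36.515533447265625, 39.136905670166016), 64.74440002441406) ((319.30511474609375, 176.03993225097656), 19.646459579467773)
rim centre [0.6069 0.176  0.154 ] [np.float64(1.2236486503237396e-05), np.float64(1.2236486503317159e-05)]
elev 70.94029296853083 depth [-0.0615  0.0089 -0.3158] px per 38mm 39.992697017660376
elev 71.30281932316738 depth [ 0.0581  0.0094 -0.315 ] px per 38mm 40.08660404350262
scene rim proj [326.39   167.6292] top [327.2487 164.4246]
side rim proj [183.0233 226.9854] top [182.0457 222.6066]
```

Wrist triangulation puts the rim centre at (0.607, 0.176, 0.154), so the glass top is about 0.168 (scene and side say ~0.171). Next I'll fly high to above the torch, turning the jaws away from its two neighbours.

```bash
python3 -m jog '[[1,0,-0.005,-0.02,0],[1,0,-0.01,-0.06,-0.1],[0.6,0,-0.02,-0.1,-0.2],[0.4,0,-0.03,-0.15,-0.3],[0.4,0,-0.03,-0.2,-0.4],[0.4,0,-0.04,-0.25,-0.5],[0.4,0,-0.05,-0.3,-0.5],[0.4,0,-0.06,-0.34,-0.5],[0.4,0,-0.064,-0.36,-0.5],[0.4,0,-0.064,-0.37,-0.5],[0.4,0,-0.064,-0.37,-0.5],[0.4,0,-0.064,-0.37,-0.5],[0.4,0,-0.064,-0.37,-0.5],[0.4,0,-0.064,-0.37,-0.5],[0.4,0,-0.064,-0.37,-0.5]]'
python3 snap.py wC
```

```text
time_s: 4.15
position: [0.5001, -0.2414, 0.3305]
tool_rot: [[0.0, -0.993, -0.122], [-0.0, -0.122, 0.993], [-1.0, -0.0, -0.0]]
ft_force: [-0.4, -0.2, -0.2]
grip_width: 0.0598
4.2 [ 0.50009037 -0.24152228  0.33043935] 0.35298894328681385
```

View pics/wC.png

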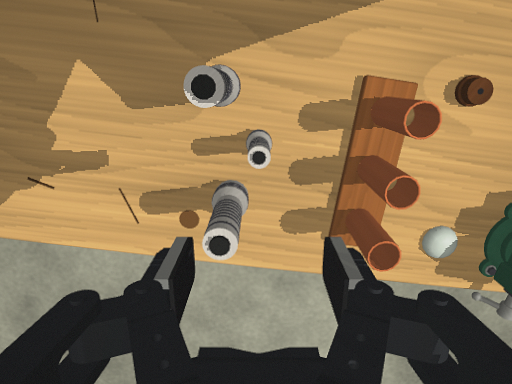

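```bash
python3 - <<'E'
from h import *
import pickle
np.set_printoptions(precision=4,suppress=True)
m=pickle.load(open('pics/wC.pkl','rb'))
g=cv2.cvtColor(cv2.imread('pics/wC.png'),cv2.COLOR_BGR2GRAY)
for (x,y),z in (((259,158),.11),((204,86),.158),((219,246),.158)):
    w=g[y-14:y+15,x-14:x+15]; k=(w<70).astype(np.uint8); n,l,st,c=cv2.connectedComponentsWithStats(k); j=min(range(1,n),key=lambda i:np.hypot(*(c[i]-14))); u=c[j]+[x-14,y-14]
    print(u,st[j][4],plane(m,*u,z))
for u in ((422,119),(402,191),(384,256)): print('blank',plane(m,*u,.121))
from rig import env
o=env.observe();print(o['position'])
E
```

```text
[258.456 157.232] 125 [ 0.5    -0.2421  0.11  ]
[202.9289  86.4561] 478 [ 0.4333 -0.2989  0.158 ]
[218.9492 245.0571] 315 [ 0.5834 -0.2718  0.158 ]
blank [ 0.4383 -0.0837  0.121 ]
blank [ 0.5153 -0.0851  0.121 ]
blank [ 0.5942 -0.0859  0.121 ]
[ 0.5001 -0.2415  0.3304]
```

Tail measured at (0.500,-0.242), aligned with the TCP to 1 mm. Descending to grip at about 88 mm above the lens.

```bash
python3 -m jog '[[0.4,0.03,0,0,0],[0.4,0.07,0,0,0],[0.4,0.11,0,0,0],[0.4,0.14,0,0,0],[0.4,0.17,0,0,0],[0.4,0.19,0,0,0],[0.4,0.21,0,0,0],[0.4,0.23,0,0,0],[0.4,0.24,0,0,0],[0.4,0.247,0,0,0],[0.4,0.247,0,0,0],[0.4,0.247,0,0,0],[0.4,0.247,0,0,0]]'
python3 snap.py wD; python3 - <<'E'
from rig import env
import cv2
cv2.imwrite('pics/sD.png',env.get_image('scene')[200:340,100:300,::-1].repeat(3,0).repeat(3,1))
E
```

```text
time_s: 5.5
position: [0.5003, -0.2423, 0.0841]
tool_rot: [[0.001, -0.993, -0.121], [-0.001, -0.121, 0.993], [-1.0, -0.001, -0.001]]
ft_force: [-0.4, -0.0, 0.3]
grip_width: 0.0596
5.55 [ 0.50020371 -0.24222942  0.08405578] 0.22321981201836358
```

View pics/wD.png

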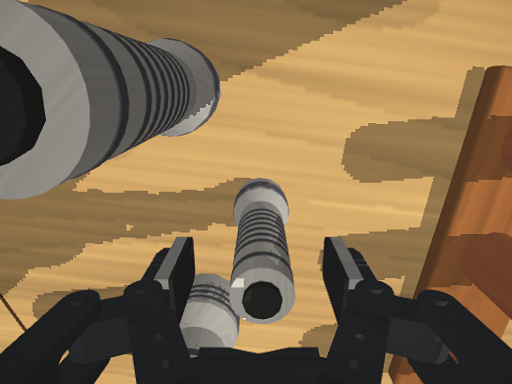

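View pics/sD.png

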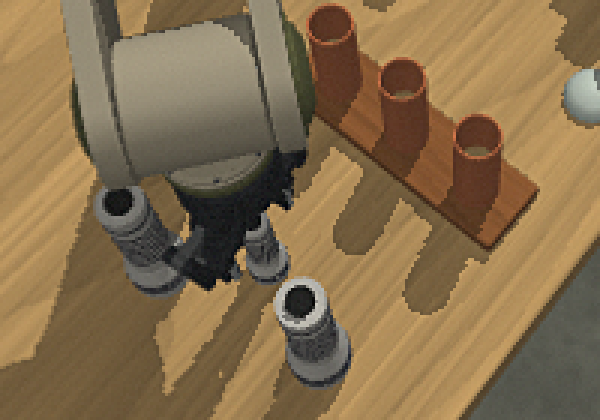

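The torch is centred between the pads (tail at 262,300), and its neighbours are untouched. Closing.

```bash
python3 -m jog '[[0,0,0,0,0],[-0.2,0,0,0,0],[-0.4,0,0,0,0],[-0.6,0,0,0,0],[-1,0,0,0,0],[-1,0,0,0,0],[-1,0,0,0,0],[-1,0,0,0,0],[-1,0,0,0,0],[-1,0,0,0,0]]' 50
python3 -m jog '[[-1,-0.005,0,0,0],[-1,-0.01,0,0,0],[-1,-0.02,0,0,0],[-1,-0.03,0,0,0],[-1,-0.03,0,0,0],[-1,-0.03,0,0,0]]'
python3 snap.py wE; python3 - <<'E'
from rig import env
import cv2
cv2.imwrite('pics/dE.png',env.get_image('side')[90:230,220:380,::-1].repeat(4,0).repeat(4,1))
E
```

```text
time_s: 6.6
position: [0.4999, -0.2418, 0.0835]
tool_rot: [[-0.0, -0.993, -0.121], [0.0, -0.121, 0.993], [-1.0, -0.0, 0.0]]
ft_force: [-1.1, 4.8, 4.7]
grip_width: 0.0241
time_s: 7.2
position: [0.5, -0.2421, 0.1136]
tool_rot: [[0.0, -0.993, -0.121], [-0.0, -0.121, 0.993], [-1.0, -0.0, -0.0]]
ft_force: [0.2, -0.7, -2.5]
grip_width: 0.0238
7.25 [ 0.49980515 -0.24201787  0.11326836] 0.4185353058903293
```

View pics/wE.png

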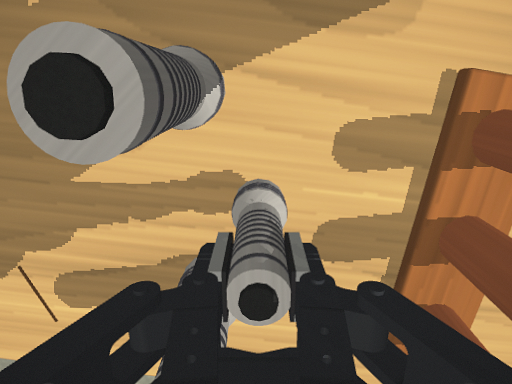

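View pics/dE.png

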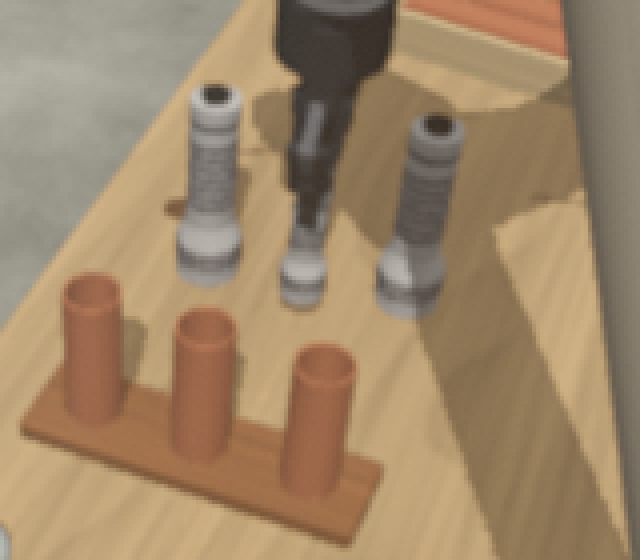

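The torch is clear of the bench and upright in the grip, with nothing else moved. Lifting high, then carrying it over the rack.

```bash
python3 -m jog '[[-1,-0.01,0,0,0],[-1,-0.03,0,0,0],[-1,-0.06,0,0,0],[-1,-0.09,0,0,0],[-1,-0.12,0,0,0],[-1,-0.15,0,0,0],[-1,-0.18,0,0,0],[-1,-0.21,0,0,0],[-1,-0.23,0,0,0],[-1,-0.24,0,0,0],[-1,-0.247,0,0,0],[-1,-0.247,0,0,0]]'
python3 -m jog '[[-1,0,-0.004,0.01,0],[-1,0,-0.01,0.03,0],[-1,0,-0.02,0.055,0],[-1,0,-0.03,0.08,0],[-1,0,-0.04,0.105,0],[-1,0,-0.05,0.13,0],[-1,0,-0.06,0.16,0],[-1,0,-0.07,0.19,0],[-1,0,-0.08,0.22,0],[-1,0,-0.1,0.25,0],[-1,0,-0.11,0.28,0],[-1,0,-0.12,0.31,0],[-1,0,-0.13,0.34,0],[-1,0,-0.14,0.365,0],[-1,0,-0.15,0.385,0],[-1,0,-0.155,0.395,0],[-1,0,-0.157,0.402,0],[-1,0,-0.157,0.402,0],[-1,0,-0.157,0.402,0],[-1,0,-0.157,0.402,0]]'
cat > look.py <<'E'
import sys,cv2,numpy as np
from rig import env
t=sys.argv[1]
s=env.get_image('scene')[:,:,::-1];d=env.get_image('side')[:,:,::-1]
cv2.imwrite(f'pics/s{t}.png',s);cv2.imwrite(f'pics/d{t}.png',d)
f=lambda a,x,y:cv2.resize(a[y:y+110,x:x+80],None,fx=5,fy=5,interpolation=cv2.INTER_NEAREST)
cv2.imwrite(f'pics/l{t}.png',np.hstack([f(s,290,100),f(d,143,150)]))
o=env.observe();print(o['time_s'],o['position'],o['tool_rot'].round(4).tolist(),o['grip_width'],o['ft_force'])
E
python3 look.py F
```

```text
time_s: 8.5
position: [0.4999, -0.2421, 0.3604]
tool_rot: [[0.0, -0.993, -0.121], [-0.0, -0.121, 0.993], [-1.0, -0.0, -0.0]]
ft_force: [0.5, -0.7, -1.5]
grip_width: 0.0241
time_s: 10.5
position: [0.6071, 0.1751, 0.3605]
tool_rot: [[0.0, -0.993, -0.12], [-0.0, -0.12, 0.993], [-1.0, -0.0, -0.0]]
ft_force: [0.8, 1.1, -2.3]
grip_width: 0.0239
10.6 [0.60712313 0.17529182 0.36055731] [[0.0003, -0.9928, -0.1199], [-0.0001, -0.1199, 0.9928], [-1.0, -0.0003, -0.0001]] 0.023561025973743138 [-0.87931027  0.56821988 -1.5939224 ]
```

View pics/lF.png

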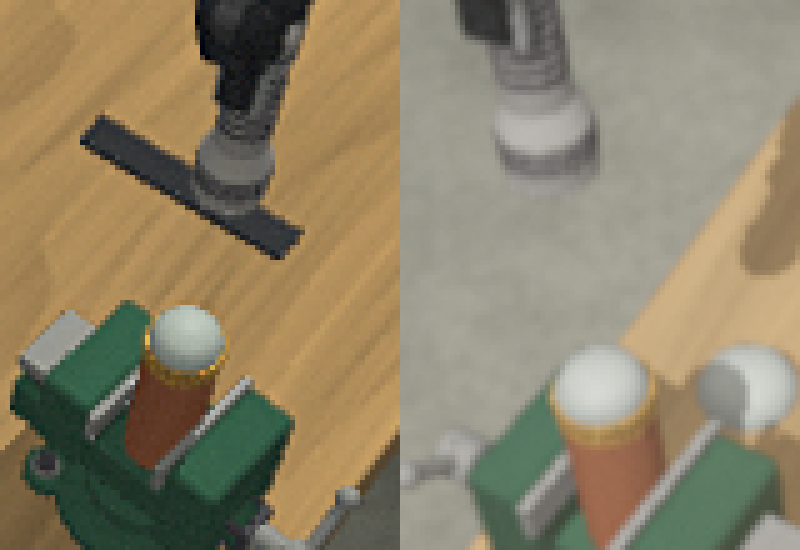

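View pics/dF.png

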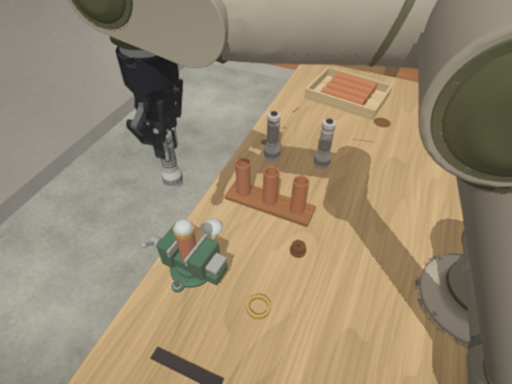

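```bash
cat > chk.py <<'E'
from rig import env
from h import *
np.set_printoptions(precision=2,suppress=True)
p=env.observe()['position']; L=p-[0,0,.0835]
a=np.linspace(0,2*np.pi,90)
for c in ('scene','side'):
    m=env.camera_model(c)
    for z in (0,.012,.024):
        q=np.array([proj(m,L+[.017*np.cos(t),.017*np.sin(t),z]) for t in a]); print(c,'z',z,'centre',proj(m,L+[0,0,z]),'cols',q[:,0].min(),q[:,0].max(),'rows',q[:,1].min(),q[:,1].max())
    G=np.array([.607,.176,.154]); q=np.array([proj(m,G+[.019*np.cos(t),.019*np.sin(t),0]) for t in a]); print('  rim cols',q[:,0].min(),q[:,0].max(),'rows',q[:,1].min(),q[:,1].max())
E
python3 chk.py
python3 - <<'E'
import cv2
a=cv2.imread('pics/sF.png')[120:150,320:352];b=cv2.imread('pics/dF.png')[164:194,156:188]
import numpy as np
cv2.imwrite('pics/z4.png',cv2.resize(np.hstack([a,b]),None,fx=12,fy=12,interpolation=cv2.INTER_NEAREST))
E
```

```text
scene z 0 centre [334.59 136.92] cols 327.0766106801893 342.11403969275136 rows 131.09492669128824 142.8612081576544
scene z 0.012 centre [335.5  133.53] cols 327.90111102535747 343.1056715511373 rows 127.67004652711424 139.49954839427676
scene z 0.024 centre [336.43 130.06] cols 328.74387605846334 344.11927865188477 rows 124.16946874678241 136.06200531983816
  rim cols 318.87181853244317 333.9691393232563 rows 161.52024298098888 173.93900783591712
side z 0 centre [173.49 183.26] cols 163.78199993186846 183.16174921662548 rows 176.6353131886767 190.13675721955894
side z 0.012 centre [172.41 178.35] cols 162.5596287296067 182.21804834954835 rows 171.71985684731837 185.2290667156838
side z 0.024 centre [171.3  173.29] cols 161.30378003873503 181.24857725608297 rows 166.66649816671958 180.17763701457352
  rim cols 173.5181212780926 192.4253728257335 rows 219.72023149037216 234.47121295606928
```

View pics/z4.png

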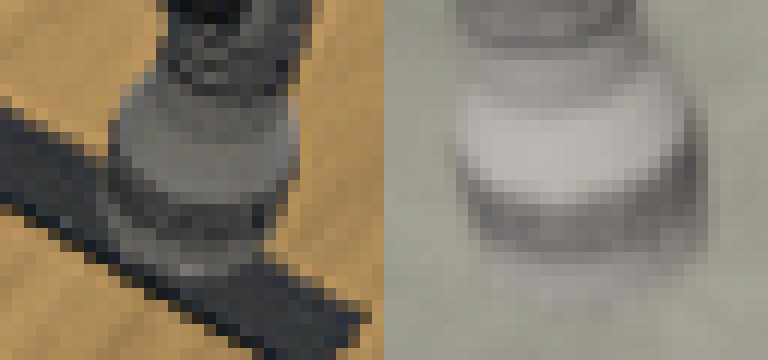

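The observed head edges (scene cols 328.5–344.3, lens bottom row 142.7) match the prediction within a pixel, so the torch is straight and the lens sits ~83.5 mm below the TCP. Lowering to 6 cm over the glass, with a 1 mm correction.

```bash
python3 -m jog '[[-1,0.004,0,0,0],[-1,0.012,0,0.001,0],[-1,0.02,0,0.001,0],[-1,0.028,0,0.001,0],[-1,0.036,0,0.001,0],[-1,0.042,0,0.001,0],[-1,0.046,0,0.001,0],[-1,0.048,0,0.001,0],[-1,0.048,0,0.001,0],[-1,0.048,0,0.001,0],[-1,0.048,0,0.001,0],[-1,0.048,0,0.001,0]]'
python3 look.py G; python3 chk.py; python3 snap.py wG
python3 - <<'E'
import cv2
a=cv2.imread('pics/sG.png')[135:180,310:350];b=cv2.imread('pics/dG.png')[185:240,160:205]
import numpy as np
k=9
cv2.imwrite('pics/z5.png',np.hstack([cv2.resize(a,(40*k,45*k),interpolation=0),cv2.resize(b[8:53],(45*k,45*k),interpolation=0)]))
E
```

```text
time_s: 11.8
position: [0.6071, 0.177, 0.3125]
tool_rot: [[0.0, -0.993, -0.121], [0.0, -0.121, 0.993], [-1.0, -0.0, -0.0]]
ft_force: [0.6, -0.2, -1.3]
grip_width: 0.0242
11.9 [0.60707605 0.17698774 0.31245369] [[0.0003, -0.9927, -0.1209], [0.0, -0.1209, 0.9927], [-1.0, -0.0003, -0.0]] 0.023683901490493073 [-0.78035298 -0.76619924 -1.63263475]
scene z 0 centre [331.51 149.36] cols 324.32095369006464 338.7126299348539 rows 143.6619751356018 155.1567494085439
scene z 0.012 centre [332.35 146.24] cols 325.0812265778973 339.62606111381166 rows 140.5151042792894 152.07302259531951
scene z 0.024 centre [333.2  143.06] cols 325.85763372155395 340.5588842771382 rows 137.30159373733076 148.92266790366642
  rim cols 318.87181853244317 333.9691393232563 rows 161.52024298098888 173.93900783591712
side z 0 centre [177.1  202.27] cols 167.89632339116844 186.26111627520473 rows 195.65824043599443 209.1218758495814
side z 0.012 centre [176.11 197.87] cols 166.78784230261823 185.4040408638444 rows 191.2457220349585 204.7367979671456
side z 0.024 centre [175.11 193.35] cols 165.65028967568728 184.52455398964884 rows 186.7149169939947 200.22931913053392
  rim cols 173.5181212780926 192.4253728257335 rows 219.72023149037216 234.47121295606928
11.95 [0.60705343 0.17695216 0.31240758] 0.09771214568271833
```

View pics/z5.png

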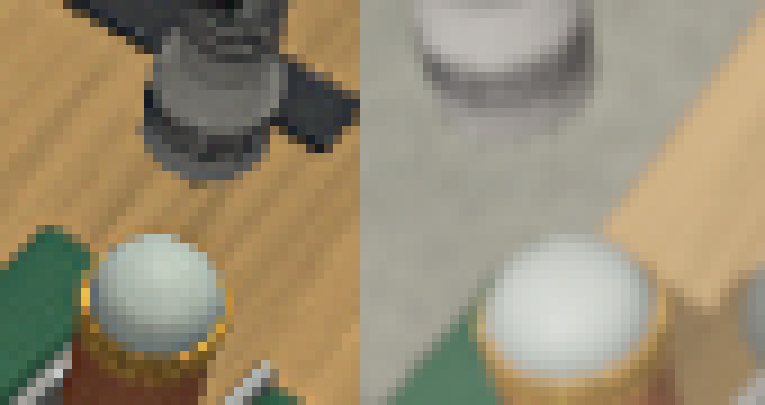

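View pics/wG.png

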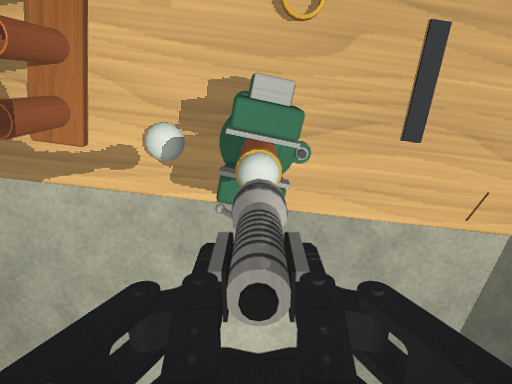

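The wrist view shows the dome exactly in line with the torch axis (col 259). Both fixed views put the lens within ~1 mm of centred, with a gap of about 60 mm. Holding for over 3 s.

```bash
python3 -m jog '[[-1,0,0,0,0],[-1,0,0,0,0],[-1,0,0,0,0],[-1,0,0,0,0],[-1,0,0,0,0],[-1,0,0,0,0],[-1,0,0,0,0],[-1,0,0,0,0],[-1,0,0,0,0],[-1,0,0,0,0],[-1,0,0,0,0],[-1,0,0,0,0],[-1,0,0,0,0],[-1,0,0,0,0],[-1,0,0,0,0],[-1,0,0,0,0],[-1,0,0,0,0],[-1,0,0,0,0],[-1,0,0,0,0],[-1,0,0,0,0]]'
python3 -m jog '[[-1,0,0,0,0],[-1,0,0,0,0],[-1,0,0,0,0],[-1,0,0,0,0],[-1,0,0,0,0],[-1,0,0,0,0],[-1,0,0,0,0],[-1,0,0,0,0],[-1,0,0,0,0],[-1,0,0,0,0],[-1,0,0,0,0],[-1,0,0,0,0],[-1,0,0,0,0],[-1,0,0,0,0],[-1,0,0,0,0],[-1,0,0,0,0],[-1,0,0,0,0],[-1,0,0,0,0],[-1,0,0,0,0],[-1,0,0,0,0]]'
```

```text
time_s: 13.95
position: [0.607, 0.177, 0.3124]
tool_rot: [[0.0, -0.993, -0.121], [-0.0, -0.121, 0.993], [-1.0, -0.0, -0.0]]
ft_force: [0.5, 0.1, -1.9]
grip_width: 0.0238
time_s: 15.95
position: [0.607, 0.177, 0.3123]
tool_rot: [[-0.0, -0.993, -0.121], [0.0, -0.121, 0.993], [-1.0, 0.0, 0.0]]
ft_force: [1.3, -0.0, -1.8]
grip_width: 0.0238
```

Tack held for over 4 s. Lowering to a gap of about 2 cm, then checking before the last part.

```bash
python3 -m jog '[[-1,0.003,0,0,0],[-1,0.008,0,0,0],[-1,0.014,0,0,0],[-1,0.02,0,0,0],[-1,0.026,0,0,0],[-1,0.032,0,0,0],[-1,0.036,0,0,0],[-1,0.039,0,0,0],[-1,0.04,0,0,0],[-1,0.04,0,0,0],[-1,0.04,0,0,0],[-1,0.04,0,0,0]]'
python3 look.py H; python3 chk.py
python3 - <<'E'
import cv2
a=cv2.imread('pics/sH.png')[140:185,308:348];b=cv2.imread('pics/dH.png')[195:240,160:205]
import numpy as np
k=9
cv2.imwrite('pics/z6.png',np.hstack([cv2.resize(a,(40*k,45*k),interpolation=0),cv2.resize(b,(45*k,45*k),interpolation=0)]))
E
```

```text
time_s: 17.15
position: [0.6071, 0.177, 0.2726]
tool_rot: [[0.0, -0.993, -0.121], [0.0, -0.121, 0.993], [-1.0, -0.0, -0.0]]
ft_force: [0.9, 0.2, -1.3]
grip_width: 0.0239
17.25 [0.60709009 0.17697344 0.27248785] [[0.0003, -0.9927, -0.1209], [-0.0, -0.1209, 0.9927], [-1.0, -0.0003, -0.0001]] 0.02394637771978499 [ 0.58879819 -0.11449214 -1.19420673]
scene z 0 centre [328.85 159.29] cols 321.9006182001001 335.804594454691 rows 153.6939551692912 164.97925248638074
scene z 0.012 centre [329.63 156.38] cols 322.61062559966297 336.6576097843481 rows 150.75486074468358 162.1029888908905
scene z 0.024 centre [330.43 153.41] cols 323.335201164375 337.5281344541238 rows 147.7555841526432 159.16667917131304
  rim cols 318.87181853244317 333.9691393232563 rows 161.52024298098888 173.93900783591712
side z 0 centre [180.19 216.11] cols 171.38936554894093 188.9615484234531 rows 209.548641323565 222.89500712868764
side z 0.012 centre [179.29 212.08] cols 170.37038607476626 188.17346964363347 rows 205.4995565386443 218.8846860974399
side z 0.024 centre [178.36 207.94] cols 169.3256540628297 187.36553334969602 rows 201.34601904448132 214.7668599710703
  rim cols 173.5181212780926 192.4253728257335 rows 219.72023149037216 234.47121295606928
```

View pics/z6.png

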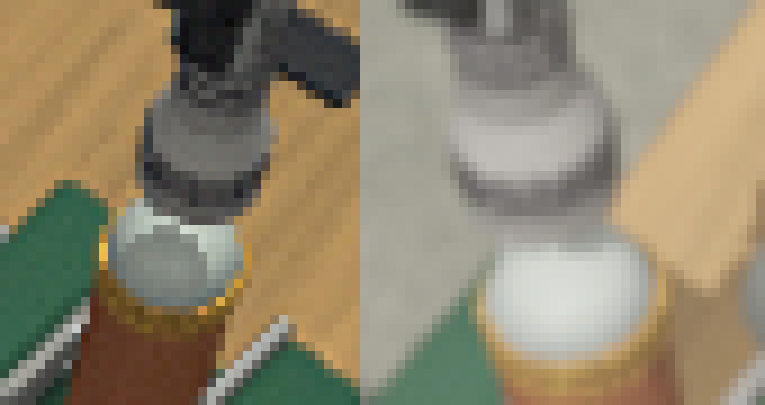

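The lens edge (scene row 164.5, predicted 165.0) and dome agree with the model, and the gap is about 20 mm. Lowering the last 10 mm slowly.

```bash
python3 -m jog '[[-1,0.001,0,0,0],[-1,0.003,0,0,0],[-1,0.005,0,0,0],[-1,0.007,0,0,0],[-1,0.008,0,0,0],[-1,0.009,0,0,0],[-1,0.01,0,0,0],[-1,0.01,0,0,0],[-1,0.01,0,0,0],[-1,0.01,0,0,0],[-1,0.01,0,0,0],[-1,0.01,0,0,0],[-1,0.01,0,0,0],[-1,0.01,0,0,0]]'
python3 look.py I; python3 chk.py; python3 snap.py wI
python3 - <<'E'
import cv2
a=cv2.imread('pics/sI.png')[140:185,308:348];b=cv2.imread('pics/dI.png')[195:240,160:205]
import numpy as np
k=9
cv2.imwrite('pics/z7.png',np.hstack([cv2.resize(a,(40*k,45*k),interpolation=0),cv2.resize(b,(45*k,45*k),interpolation=0)]))
E
```

```text
time_s: 18.65
position: [0.607, 0.177, 0.2623]
tool_rot: [[0.0, -0.993, -0.121], [-0.0, -0.121, 0.993], [-1.0, -0.0, -0.0]]
ft_force: [0.2, -0.2, -1.3]
grip_width: 0.0241
18.75 [0.60703742 0.17698977 0.26234929] [[0.0, -0.9927, -0.1209], [0.0, -0.1209, 0.9927], [-1.0, -0.0, 0.0]] 0.024120739228014734 [ 0.26344899 -0.19350498 -2.02763883]
scene z 0 centre [328.19 161.68] cols 321.2976448517398 335.0826967558086 rows 156.11671981938446 167.34853343255054
scene z 0.012 centre [328.95 158.82] cols 321.9955201966881 335.9211563687077 rows 153.2270025006241 164.52149922249677
scene z 0.024 centre [329.74 155.91] cols 322.7075948316141 336.7766824137787 rows 150.27860846195796 161.6359503383177
  rim cols 318.87181853244317 333.9691393232563 rows 161.52024298098888 173.93900783591712
side z 0 centre [180.95 219.45] cols 172.24929660647766 189.63139733031397 rows 212.90472288973362 226.2170894162228
side z 0.012 centre [180.07 215.51] cols 171.2515666243416 188.8597658456967 rows 208.94099445619398 222.29451066375572
side z 0.024 centre [179.16 211.46] cols 170.22885288867906 188.0688700327903 rows 204.8759869742213 218.26782824407033
  rim cols 173.5181212780926 192.4253728257335 rows 219.72023149037216 234.47121295606928
18.8 [0.60705566 0.17697506 0.26230922] 0.056129594498650584
```

View pics/z7.png

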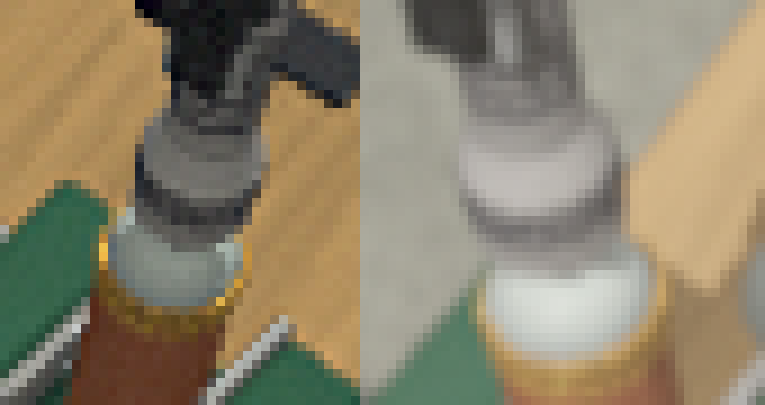

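View pics/wI.png

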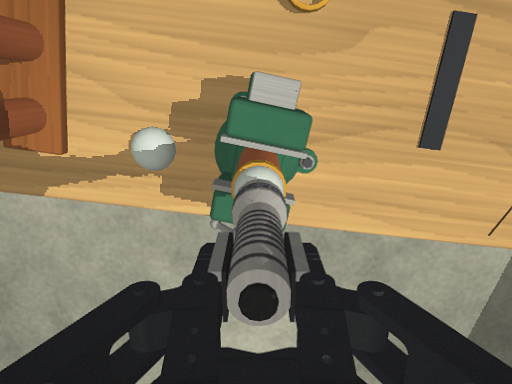

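View pics/sI.png

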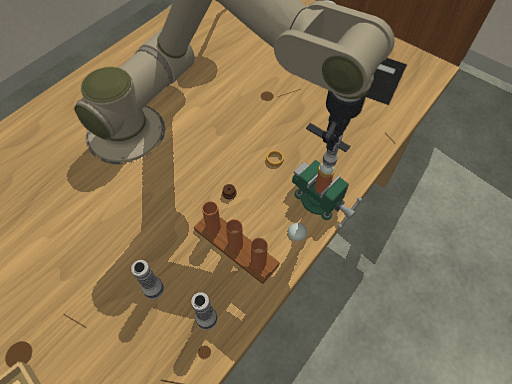

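The dome and seat edges are where they were, and the bench is undisturbed. The side view's lens edge sits ~1.5 px above prediction, so I'll check that with intensity profiles before handing in.

```bash
python3 - <<'E'
import cv2,numpy as np
for f,cs,r in (('dF',(172,173,174),(180,194)),('dG',(176,177,178),(199,213)),('dI',(180,181,182),(216,230)),('sF',(334,335),(136,147)),('sI',(328,329),(160,172))):
    g=cv2.imread(f'pics/{f}.png').astype(float).mean(2)
    print(f,[(y,int(g[y,list(cs)].mean())) for y in range(*r)])
E
```

```text
dF [(180, 142), (181, 120), (182, 113), (183, 115), (184, 113), (185, 129), (186, 146), (187, 151), (188, 150), (189, 146), (190, 146), (191, 147), (192, 148), (193, 149)]
dG [(199, 168), (200, 144), (201, 124), (202, 115), (203, 122), (204, 126), (205, 141), (206, 151), (207, 152), (208, 153), (209, 157), (210, 159), (211, 158), (212, 158)]
dI [(216, 183), (217, 173), (218, 149), (219, 127), (220, 116), (221, 119), (222, 134), (223, 148), (224, 153), (225, 168), (226, 203), (227, 218), (228, 219), (229, 219)]
sF [(136, 91), (137, 65), (138, 53), (139, 60), (140, 81), (141, 92), (142, 103), (143, 64), (144, 45), (145, 45), (146, 101)]
sI [(160, 112), (161, 111), (162, 78), (163, 56), (164, 51), (165, 79), (166, 89), (167, 96), (168, 131), (169, 137), (170, 133), (171, 128)]
```

The profiles put the lens edge at scene row 167.5 (predicted 167.35) and side row 225.5 (predicted 226.2). That agrees to about 1–2 mm, so I'm handing in.

```bash
python3 -m jog '[[-1,0,0,0,0],[-1,0,0,0,0],[-1,0,0,0,0],[-1,0,0,0,0],[-1,0,0,0,0]]' && python3 -c "
from rig import env
print(env.close_job())"
```

```text
time_s: 19.3
position: [0.607, 0.177, 0.2623]
tool_rot: [[-0.0, -0.993, -0.121], [0.0, -0.121, 0.993], [-1.0, 0.0, 0.0]]
ft_force: [0.6, -0.5, -1.5]
grip_width: 0.024
the job is handed in; nothing more can be done
None
```

I tacked the glue with the smallest torch, then lowered it and handed in at 19.3 s, still gripped and steady. It was held still for just over 4 s, about 6 cm above the middle of the glass. The lens now hovers about 1 cm above the glass.

**Last checks:**
- **Pose:** the tool points straight down at (0.607, 0.177). I measured the glass centre at (0.607, 0.176). The lens is at about z = 0.179 and the glass top at about 0.168–0.169.
- **Contact:** the wrist force showed only the torch's weight.
- **Bench:** the dome, rack, neighbouring lamps and bystanders looked unmoved in the pictures.

**Disagreements:**
- **Lens height:** the scene view matched the predicted lens edge within 0.2 px. The blurrier side view put it about 0.7 px, or roughly 2 mm, higher.
- **Glass height:** the first scene and side estimate of the glass top was about 3 mm above the wrist camera's. The gap could be off by 1–3 mm.

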